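Load and lock the grinding cup of a shaking mill

TASK

Take the steel ball from the pocket tray and drop it into the open cup on the shaking mill, leaving the two steel cylinders in their pockets. Then close the cup with the bar-handled lid: find the two slots in the cup's mouth with the lid's cross pins, press the lid down against the spring as far as it goes, twist it clockwise (seen from above) to the stop, and let it spring up into its locking notches, so that it stays held down, level and locked.

Things in the scene. Friction and masses are not known exactly. Their poses are not given: they have to be found in the camera images.
- mill: Grey laboratory shaking mill, fixed, 270 x 200 mm, white deck 75 mm above the bench; origin on the bench under its body, x from its knob panel towards its back, z up. A fixed open steel cup, 75 mm in outside diameter, stands on the deck, its axis through point mouth.
- mouth (a point): Centre of the cup's mouth, level with its flat rim, 150 mm above the bench; axes as the mill's. Bore 43 mm wide in a lip 8 mm thick, with two open slots on opposite sides, 11.5 mm wide, reaching out to 63 mm across. The line through the slots lies anywhere within 0.5 rad of the mill's x axis; this angle is not reported: see it from above or find it by touch.
- spring_top (a point): On the cup's axis, 10 mm below the rim: rest height of a black sprung ring with a 26 mm hole. A lid with its pins beside the slots rides on the lip; with its pins over the slots it drops freely 4 mm, then its foot meets this ring. 5 N starts the ring, about 15 N brings the lid's flange down onto the rim (13.5 mm of travel); the ring pushes back all the while.
- lip_under (a point): On the cup's axis, level with the lip's underside, 8 mm below the rim. With the lid pressed home its pins clear this by 2.5 mm and can turn clockwise from above; the middle of the locking notches (recesses 4 mm up into the lip, 24 degrees wide) comes 50 degrees after the slots, a hard stop at about 54. Let go there, the lid rises 6.5 mm off the rim and is locked. Anticlockwise is blocked.
- chamber_floor (a point): Centre of the cup's inner floor, 52 mm below the rim; the chamber there is 26 mm wide. The ball falls here through the ring.
- lid_mid (a point): Bayonet lid, 53.5 mm tall, 0.2 kg, standing on its foot; the point is on its axis, 26.75 mm above its underside; z up, x along its bar grip and pins. Steel foot 40 mm wide, bevelled; steel flange 66 mm wide, from 23.5 to 29.5 mm above the underside. The same after half a turn. A lid with a round knob and no pins stands apart: not to be used.
- lid_grip (a point): Middle of the lid's black bar grip, 41.5 mm above the lid's underside: 50 mm long (lid's x), 14 mm wide (lid's y), 24 mm tall.
- lid_pins (a point): On the lid's axis at the height of its two round cross pins, 9.5 mm above the underside; they are 7 mm thick, along the lid's +x and -x, 58 mm over their ends.
- ball_center (a point): Centre of the steel grinding ball, 20 mm diameter, 33 g, lying in one of the three pockets of the tray, its centre 17 mm above the bench.
- tray: White pocket tray, fixed, 180 x 60 x 12 mm; origin under its centre, x along the row of three square pockets (21.5 mm wide, 5 mm deep, at -60, 0 and +60 mm).
- slug1: Steel cylinder, 20 mm diameter, 20 mm tall, standing in another pocket; origin at the centre of its underside. To be left in its pocket.
- slug2: The same as slug1, in the remaining pocket. To be left in its pocket.
Things that resemble listed ones, but are neither listed nor needed, are in the scene too. Leave any blue or red look-alike of the part that bears lid_mid alone.

How it is judged:
On the way, in this order (a step that is already met when the one before it is completed fails the run):
1. the ball lies in the cup's chamber (z of ball_center in the frame of mouth below -0.03 m and horizontal distance between ball_center and mouth below 0.008 m), for 0.1 s.
2. the lid is pressed down in the cup's mouth, its pins through the slots (z of lid_mid in the frame of mouth between -0.002 and 0.0068 m and horizontal distance between lid_mid and mouth below 0.004 m), for 0.05 s.
At the end, for the whole second after the job is handed in: The ball lies in the cup's chamber (centre more than 30 mm below the rim, within 8 mm of the axis); the lid is locked in its notches: its middle 8 to 11.8 mm above the rim (flange 4.8 to 8.5 mm above the rim), within 4 mm of the cup's axis, tilted less than 0.08 rad (all of step 1 and z of lid_mid in the frame of mouth between 0.008 and 0.0118 m and horizontal distance between lid_mid and mouth below 0.004 m and angle between lid_mid's own z axis and vertical below 0.08 rad); the robot touches nothing.
It fails at once if a steel cylinder is taken or knocked out of its pocket (moved more than 15 mm) (distance of any of slug1, slug2 from where it was at the start of the episode above 0.015 m).
It also fails if it takes over 72 s, if anything falls off the work surface, if the arm or the gripper's body presses on something with over 40 N, if the wrist force passes 120 N, or if a joint passes its speed limit or range.

ROBOT

A 7-joint arm with a two-finger parallel gripper is mounted at the origin on the work surface. World frame = base frame: x ahead of the robot, y to its left, z up, the work surface at z = 0. Lengths are in m, angles in rad, forces in N, time in s.
With the tool pointing down it reaches from about 0.425 to 0.95 m from the base axis. Payload 4.7 kg.
Tool frame: the origin (TCP) lies at the very end of the fingers, on their centre line; the grasp point (between the pads) lies env.pinch_z behind it (env.pinch_z is the distance from the TCP to the grasp point, in m); z points along the fingers, y is the line along which they close (so a half turn about z gives the same grasp; the last joint's range is limited). The gripper opens to 85 mm and grips with 20 to 120 N. Pads are 22 mm wide; open, the fingers measure 114 mm over their backs; the gripper's body (76 mm by 85 mm) begins 54 mm behind the grasp point. The pads swing forward as they close: fully open they stand 13 mm farther back than shut.
Start: joints at [-1.26, 0.469, -0.049, 1.532, 0.024, 1.141, -0.082], TCP at [0.225, 0.636, 0.231] pointing down, gripper open.
Joint ranges: [-2.59, 2.59], [-0.33, 1.99], [-1.39, 1.29], [0.1, 2.45], [-1.04, 4.18], [0.21, 1.99], [-2.66, 2.66]. Speed limits (rad/s): [2.57, 2.57, 3.14, 3.14, 3.14, 3.14, 3.14].

INTERFACE

Orientations are given as a rotation vector (axis times angle).
In Python, from station import env gives the robot as it stands.
- The arm moves only by the tool play_rows, never from a script. Its argument "series" is one flat list of numbers, 7 for each row, row after row: the shift along the tool's x, y, z in m, then the turn, a rotation vector about the tool's x, y, z in rad, then the closure, from 0 (fully open) to 1 (shut). A call has exactly 8 rows; each row shifts and turns the commanded pose from where the row before left it, along the tool's axes as they then stand; what a row does not reach is not made up. A row lasts 1/8 s, in which the tool goes at most 62.5 mm and 10.7 degrees, less where a joint would pass 70% of its speed; a pose out of reach is approached as far as the arm can. A call is refused whole if a number of a shift passes 0.0625 or a number of a turn 0.188, either way. A call with a gripper value outside its range is refused whole. The fingers move at their own pace and stop on an object; "newtons" is the grip in N (left out, the last holds). Time passes only in rows, so rows that do not move let the fingers close, or fill a call up. It gives the time, the measured TCP pose, the force, the opening and the grip force at its end, in the units of the state.
- env.get_state(): the state, without advancing time (a new reading comes with each control period).
- env.camera(name): name is "side" or "top"; returns a dict with "frame" (384x512x3 uint8, blue, green, red), "intrinsics" (3x3 intrinsics, pixels), "rvec" (rotation vector, rad) and "tvec" (3), from world to camera coordinates, as OpenCV has them. Camera axes: x right, y down, z forward; pixel columns grow to the right and rows downward; lengths in m; the calibration is good to about 2 mm. A picture is of the moment at which its call begins. There is no depth.
- env.job_done(): hands the job in; it is judged then, once.
The state is a dict: "t": time; "joint_pos": joint angles; "qd": joint speeds; "effort": joint torques, N m; "position": TCP position; "ee_rot": TCP orientation; "wrist_force": force on the tool from outside, world axes, zero at the start; "moment": the same for the moment, N m; "opening": finger opening in m; "grip_force": force on a finger pad.
Only numpy, scipy, OpenCV 4.12 (cv2) and the standard library are available. Lean on these libraries where they do the work, as an engineer would, in place of code of your own. Each camera call takes 0.05 s, during which the arm holds its last target. There are 200 camera calls.

## Working session

There is one attempt and no reset: what is moved stays moved. The work goes in short steps, Python scripts to look and compute and a tool call to move; the robot and the scene stay as the last step left them, time stands still between calls to the robot, and variables do not carry over. Pictures are saved under pics/ and viewed, at most 10 in all, crops included, and the job is handed in when it is done.

Besides the shell and the picture viewer there is one more tool, called as name(argument=value, ...), one argument or row to a line, values as JSON. play_rows: Moves the arm, as the interface text tells. Its arguments: {"type":"object","properties":{"series":{"type":"array"},"newtons":{"type":"number"}},"required":["series"]}

```bash
ls; mkdir -p pics; cat > h.py <<'E'
import numpy as np, cv2
from station import env
R=lambda v: cv2.Rodrigues(np.array(v,float))[0]
def shot(name,fn=None):
    c=env.camera(name)
    if fn: cv2.imwrite('pics/'+fn,c['frame'])
    return c
def px2w(c,u,v,z):
    K=np.array(c['intrinsics']);Rc=R(c['rvec']);t=np.array(c['tvec']).reshape(3)
    d=Rc.T@np.linalg.inv(K)@np.array([u,v,1.]);o=-Rc.T@t
    return o+d*(z-o[2])/d[2]
def w2px(c,p):
    return cv2.projectPoints(np.array(p,float).reshape(-1,1,3),np.array(c['rvec'],float),np.array(c['tvec'],float),np.array(c['intrinsics']),None)[0].reshape(-1,2)
E
python3 - <<'E'
from h import *
a=shot('top','top0.png');b=shot('side','side0.png')
for c in(a,b): print(c['intrinsics'],c['rvec'],c['tvec'],-R(c['rvec']).T@np.array(c['tvec']).reshape(3))
s=env.get_state();print(s,env.pinch_z);print(R(s['ee_rot']))
E
```

```text
pics
[[481.85277488   0.         257.33014847]
 [  0.         481.85277488 191.24599366]
 [  0.           0.           1.        ]] [ 2.11585268 -2.16185544  0.0925194 ] [0.07246034 0.53352626 1.02760977] [0.40247956 0.02184106 1.08784916]
[[417.30016405   0.         258.82365668]
 [  0.         417.30016405 186.86078082]
 [  0.           0.           1.        ]] [ 0.49963469 -2.78728248  0.99601232] [0.51492724 0.18877415 0.74325396] [0.35296532 0.48371767 0.70330994]
{'t': 0.1, 'joint_pos': array([-1.25990222,  0.46937182, -0.04861215,  1.53358629,  0.02409678,
        1.14100398, -0.08228873]), 'qd': array([ 0.00077048, -0.00148827, -0.00067729, -0.00370029,  0.00135515,
       -0.00150338,  0.00103738]), 'effort': array([ 2.20479567e-03, -5.11516821e+01, -4.63533145e-02, -2.38387871e+01,
        1.07973372e-02,  4.31943568e-03, -4.29505008e-06]), 'position': array([0.2247719 , 0.63591153, 0.23035397]), 'ee_rot': array([-5.31056322e-01, -3.09612726e+00,  2.77437547e-03]), 'wrist_force': array([0.28672411, 0.04101976, 0.11739831]), 'moment': array([ 0.01856968, -0.01535556,  0.01534218]), 'grip_force': 0.0, 'opening': 0.08534404105438807} 0.0187
[[-9.42841500e-01  3.33241066e-01 -5.45193419e-04]
 [ 3.33241508e-01  9.42839971e-01 -1.69864404e-03]
 [-5.20278026e-05 -1.78323317e-03 -9.99998409e-01]]
```

View pics/top0.png

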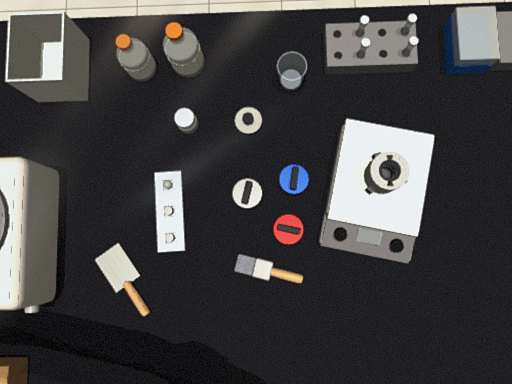

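View pics/side0.png

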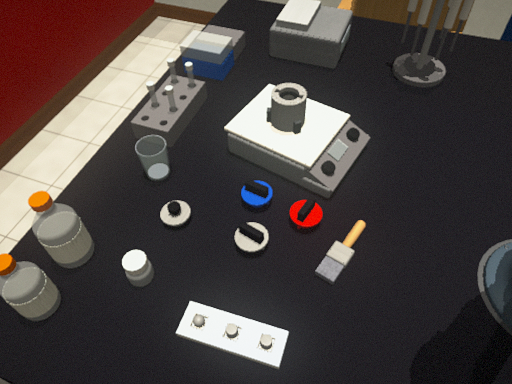

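Top view: tray pockets at (168,184), (168,211) and (169,238), bar lid at (247,193), cup at (386,172). The side view suggests the ball is at (199,321). I'll zoom in to check.

```bash
python3 - <<'E'
from h import *
a=cv2.imread('pics/top0.png');b=cv2.imread('pics/side0.png')
def cr(i,u,v,w,h,s): return cv2.resize(i[v-h:v+h,u-w:u+w],None,fx=s,fy=s,interpolation=cv2.INTER_CUBIC)
p=np.hstack([cr(a,388,172,30,25,6.6667),cr(a,247,193,30,25,6.6667)])
q=np.hstack([cr(a,168,211,25,25,6),cr(b,232,332,41,25,6)])
q=q[:,:792]
o=np.zeros((300+p.shape[0],800,3),np.uint8);p=p[:,:800];o[:p.shape[0],:p.shape[1]]=p;o[p.shape[0]:,:q.shape[1]]=q[:300]
o=o[:600] if o.shape[0]>600 else o
cv2.imwrite('pics/z1.png',o);print(o.shape)
c=env.camera('top')
for n,u,v,z in [('p1',168,184,.017),('p2',168.5,211,.017),('p3',169.5,238,.017),('lid',247,193,.03),('cup',388,172,.15)]: print(n,px2w(c,u,v,z))
c=env.camera('side')
for n,u,v,z in [('ball',199,320,.017),('lid',251,237,.03),('cup',289,92,.15)]: print(n,px2w(c,u,v,z))
E
```

```text
(600, 800, 3)
p1 [0.55854685 0.26350884 0.017     ]
p2 [0.49725603 0.26212417 0.017     ]
p3 [0.43680181 0.25963487 0.017     ]
lid [0.53217801 0.08410987 0.03      ]
cup [ 0.55217513 -0.19918956  0.15      ]
ball [0.55786046 0.26630021 0.017     ]
lid [0.53214266 0.08940319 0.03      ]
cup [ 0.55663959 -0.20415226  0.15      ]
```

View pics/z1.png

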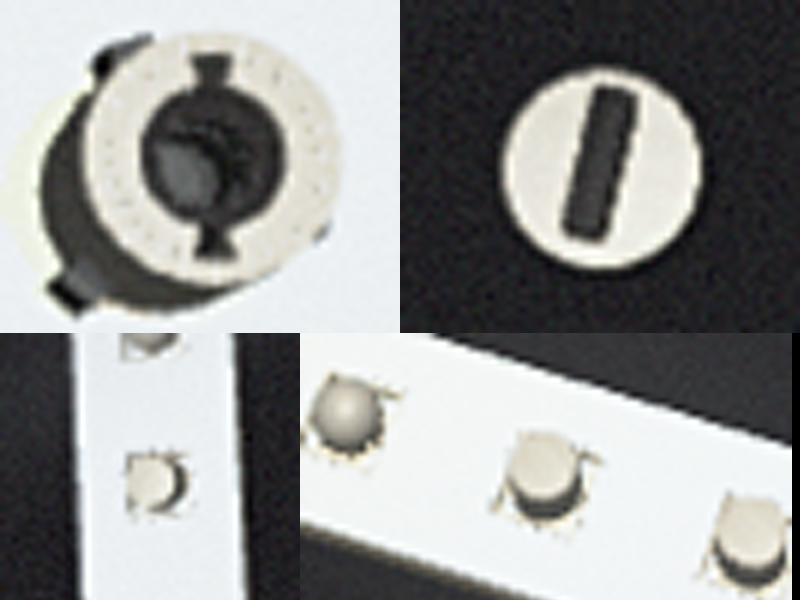

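The ball is in the pocket nearest p1; its shading shows a sphere there, while the other two pockets show flat tops. Next I'll compute the slot line, the lid angle and the first move.

```bash
cat >> h.py <<'E'
def plan(p,yaw,n,nz=0,closure=0):
    """yaw: world angle of tool y axis (mod pi); prints n moving rows"""
    s=env.get_state();T=R(s['ee_rot']);q=np.array(s['position'])
    y0=np.arctan2(T[1,1],T[0,1]);d=(yaw-y0+np.pi/2)%np.pi-np.pi/2
    print('t',round(s['t'],2),'from',q.round(4),'yaw',round(y0,3),'dyaw',round(d,3),'j7',s['joint_pos'][6].round(2),'F',s['wrist_force'].round(1),'op',round(s['opening'],4),round(s['grip_force'],1))
    out=[]
    for i in range(n):
        a=d*i/n; c,si=np.cos(a),np.sin(a)
        Tz=np.array([[c,-si,0],[si,c,0],[0,0,1]])@T
        out.append(list((Tz.T@((np.array(p)-q)/n)).round(4)+0.)+[0,0,round(-d/n,4)+0.,closure])
    for r in out: print(r)
E
python3 - <<'E'
from h import *
c=env.camera('top')
g=lambda u,v,z,ox,oy:px2w(c,ox+u/6.6667,oy+v/6.6667,z)
A=g(211,70,.15,358,147);B=g(212,243,.15,358,147);C=g(213,158,.15,358,147)
print('slots',A,B,'ang',np.arctan2(*(A-B)[[1,0]]),'C',C)
A=g(217,90,.0535,217,168);B=g(183,238,.0535,217,168);C=g(202,168,.03,217,168)
print('lid',A,B,(A+B)/2,'ang',np.arctan2(*(A-B)[[1,0]]),np.linalg.norm(A-B),C)
# mill axis from image: top edge of white deck
P=[px2w(c,u,v,.075) for u,v in[(346,120),(434,134),(416,236),(330,219)]]
print(np.array(P).round(3),'mill x ang',np.arctan2(*(P[0]-P[3])[[1,0]]))
plan([.558,.265,.10],1.60,8,closure=.4)
E
```

```text
slots [ 0.58082949 -0.20389314  0.15      ] [ 0.52954676 -0.20147478  0.15      ] ang -0.04712254908496729 C [ 0.55464644 -0.20309105  0.15      ]
lid [0.55432115 0.07676886 0.0535    ] [0.50614686 0.08862469 0.0535    ] [0.53023401 0.08269677 0.0535    ] ang -0.24130737088152387 0.04961172307271435 [0.53171626 0.08345213 0.03      ]
[[ 0.679 -0.134  0.075]
 [ 0.643 -0.318  0.075]
 [ 0.429 -0.267  0.075]
 [ 0.468 -0.092  0.075]] mill x ang -0.19653902702569293
t 0.25 from [0.2249 0.6362 0.2308] yaw 1.231 dyaw 0.369 j7 -0.08 F [0.2 1.  0.5] op 0.0853 0.0
[np.float64(-0.0547), np.float64(-0.0299), np.float64(0.0164), 0, 0, np.float64(-0.0461), 0.4]
[np.float64(-0.0533), np.float64(-0.0323), np.float64(0.0164), 0, 0, np.float64(-0.0461), 0.4]
[np.float64(-0.0517), np.float64(-0.0348), np.float64(0.0164), 0, 0, np.float64(-0.0461), 0.4]
[np.float64(-0.0501), np.float64(-0.0371), np.float64(0.0164), 0, 0, np.float64(-0.0461), 0.4]
[np.float64(-0.0483), np.float64(-0.0394), np.float64(0.0164), 0, 0, np.float64(-0.0461), 0.4]
[np.float64(-0.0464), np.float64(-0.0416), np.float64(0.0164), 0, 0, np.float64(-0.0461), 0.4]
[np.float64(-0.0445), np.float64(-0.0437), np.float64(0.0164), 0, 0, np.float64(-0.0461), 0.4]
[np.float64(-0.0424), np.float64(-0.0457), np.float64(0.0164), 0, 0, np.float64(-0.0461), 0.4]
```

play_rows(
  series=[-0.0547,-0.0299,0.0164,0,0,-0.046,0.4,-0.0533,-0.0323,0.0164,0,0,-0.046,0.4,-0.0517,-0.0348,0.0164,0,0,-0.046,0.4,-0.0501,-0.0371,0.0164,0,0,-0.046,0.4,-0.0483,-0.0394,0.0164,0,0,-0.046,0.4,-0.0464,-0.0416,0.0164,0,0,-0.046,0.4,-0.0445,-0.0437,0.0164,0,0,-0.046,0.4,-0.0424,-0.0457,0.0164,0,0,-0.046,0.4],
  newtons=30,
)

```text
t: 1.25
position: [0.5489, 0.275, 0.1037]
ee_rot: [-0.047, 3.141, 0.001]
wrist_force: [0.3, 0.4, 0.7]
opening: 0.0511
grip_force: 0.0
```

```bash
python3 - <<'E'
from h import *
c=shot('side');f=c['frame'];u,v=w2px(c,[.558,.265,.03])[0].astype(int);print(u,v)
y0=max(v-75,0);cv2.imwrite('pics/z2.png',cv2.resize(f[y0:y0+150,max(u-100,0):u+100],None,fx=3,fy=3));print(max(u-100,0),y0)
c=shot('top');print(w2px(c,[.558,.265,.017]))
plan([.558,.265,.03],1.60,5,closure=.4)
E
```

```text
198 316
98 241
[[167.34501952 184.25538685]]
t 1.35 from [0.5524 0.2668 0.1022] yaw 1.586 dyaw 0.014 j7 1.05 F [-0.  -1.  -0.3] op 0.0514 0.0
[np.float64(-0.0011), np.float64(-0.0003), np.float64(0.0144), 0, 0, np.float64(-0.0027), 0.4]
[np.float64(-0.0011), np.float64(-0.0003), np.float64(0.0144), 0, 0, np.float64(-0.0027), 0.4]
[np.float64(-0.0011), np.float64(-0.0003), np.float64(0.0144), 0, 0, np.float64(-0.0027), 0.4]
[np.float64(-0.0011), np.float64(-0.0003), np.float64(0.0144), 0, 0, np.float64(-0.0027), 0.4]
[np.float64(-0.0011), np.float64(-0.0003), np.float64(0.0144), 0, 0, np.float64(-0.0027), 0.4]
```

View pics/z2.png

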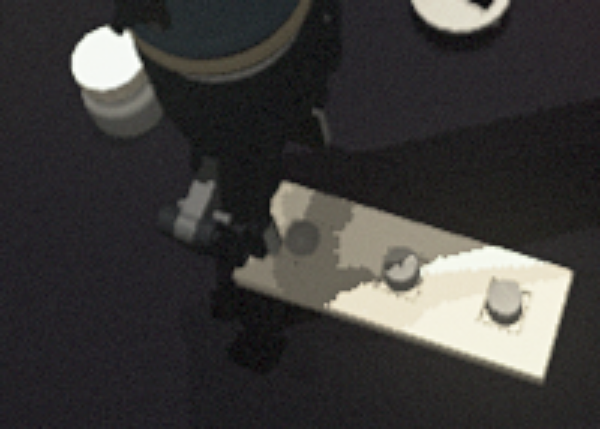

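The picture shows the open fingers above and just behind the ball, which is at side pixel (199,320) as measured before. The slugs are clear, so I'll descend and settle.

play_rows(
  series=[-0.0002,0,0.015,0,0,0,0.4,0,0,0.015,0,0,0,0.4,0,0,0.015,0,0,0,0.4,0,0,0.015,0,0,0,0.4,0,0,0,0,0,0,0.4,0,0,0,0,0,0,0.4,0,0,0,0,0,0,0.4,0,0,0,0,0,0,0.4],
)

```text
t: 2.35
position: [0.5482, 0.2765, 0.0446]
ee_rot: [-0.044, 3.14, 0.001]
wrist_force: [0.1, -0.7, -0.4]
opening: 0.0517
grip_force: 0.0
```

```bash
python3 - <<'E'
from h import *
plan([.558,.265,.0135],1.60,3,closure=.4)
E
```

```text
t 2.35 from [0.5482 0.2765 0.0446] yaw 1.599 dyaw 0.001 j7 1.04 F [ 0.1 -0.7 -0.4] op 0.0517 0.0
[np.float64(-0.0031), np.float64(-0.0039), np.float64(0.0104), 0, 0, np.float64(-0.0004), 0.4]
[np.float64(-0.0031), np.float64(-0.0039), np.float64(0.0104), 0, 0, np.float64(-0.0004), 0.4]
[np.float64(-0.0031), np.float64(-0.0039), np.float64(0.0104), 0, 0, np.float64(-0.0004), 0.4]
```

play_rows(
  series=[-0.005,-0.006,0,0,0,0,0.4,-0.0045,-0.0055,0.008,0,0,0,0.4,0,0,0.012,0,0,0,0.4,0,0,0.011,0,0,0,0.4,0,0,0,0,0,0,0.4,0,0,0,0,0,0,1,0,0,0,0,0,0,1,0,0,0,0,0,0,1],
  newtons=25,
)

```text
t: 3.35
position: [0.558, 0.2655, 0.0136]
ee_rot: [-0.044, 3.141, 0.001]
wrist_force: [0.3, 0.4, 0.7]
opening: 0.0175
grip_force: 24.4
```

```bash
python3 - <<'E'
from h import *
plan([.558,.265,.0135],1.60,3,closure=1)
E
```

```text
t 3.35 from [0.558  0.2655 0.0136] yaw 1.599 dyaw 0.001 j7 1.07 F [0.3 0.4 0.7] op 0.0175 24.4
[np.float64(0.0), np.float64(-0.0002), np.float64(0.0), 0, 0, np.float64(-0.0003), 1]
[np.float64(0.0), np.float64(-0.0002), np.float64(0.0), 0, 0, np.float64(-0.0003), 1]
[np.float64(0.0), np.float64(-0.0002), np.float64(0.0), 0, 0, np.float64(-0.0003), 1]
```

play_rows(
  series=[0,0,0,0,0,0,1,0,0,-0.004,0,0,0,1,0,0,-0.004,0,0,0,1,0,0,-0.006,0,0,0,1,0,0,0,0,0,0,1,0,0,0,0,0,0,1,0,0,0,0,0,0,1,0,0,0,0,0,0,1],
)

```text
t: 4.35
position: [0.5576, 0.2651, 0.0269]
ee_rot: [0.044, -3.141, 0.0]
wrist_force: [-1.4, 0.8, -0.6]
opening: 0.0176
grip_force: 24.4
```

```bash
python3 - <<'E'
from h import *
plan([.558,.265,.0135],1.60,1,closure=1)
c=shot('side');f=c['frame'];cv2.imwrite('pics/z3.png',cv2.resize(f[270:370,130:300],None,fx=4,fy=4,interpolation=cv2.INTER_CUBIC))
E
```

```text
t 4.35 from [0.5576 0.2651 0.0269] yaw 1.599 dyaw 0.001 j7 1.07 F [-1.4  0.8 -0.6] op 0.0176 24.4
[np.float64(-0.0004), np.float64(-0.0001), np.float64(0.0134), 0, 0, np.float64(-0.0009), 1]
```

View pics/z3.png

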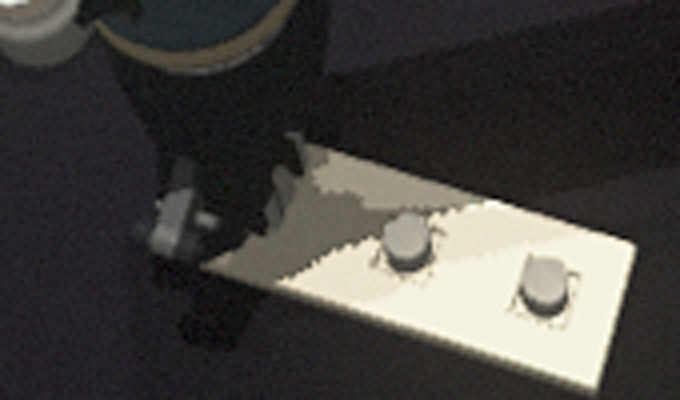

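The other two pockets still hold their slugs and nothing is left at the ball's pocket. The opening stayed at 17.6 mm through the lift, so the ball is held. Next I'll refine the cup fit from the first images and plan the transfer.

```bash
python3 - <<'E'
from h import *
from scipy.optimize import minimize
th=np.linspace(0,2*np.pi,120,endpoint=False)
for n in('top','side'):
    c=env.camera(n);g=cv2.GaussianBlur(cv2.cvtColor(cv2.imread(f'pics/{n}0.png'),cv2.COLOR_BGR2GRAY),(0,0),.7).astype(np.float32)
    def S(x,y,rr,t=th):
        P=np.array([[x+r*np.cos(a),y+r*np.sin(a),.15] for r in rr for a in t]);q=w2px(c,P).astype(np.float32)
        return cv2.remap(g,q[:,:1],q[:,1:],cv2.INTER_LINEAR).mean()
    f=lambda p:-(S(p[0],p[1],[.0225,.024,.026])-S(p[0],p[1],[.017,.019,.0205]))
    G=min(((f((x,y)),x,y) for x in np.arange(.546,.565,.001) for y in np.arange(-.214,-.193,.001)))
    r=minimize(f,G[1:],method='Nelder-Mead',options=dict(initial_simplex=[[G[1],G[2]],[G[1]+.001,G[2]],[G[1],G[2]+.001]]))
    x,y=r.x
    A=np.arange(-.7,.4,.02);v=[S(x,y,[.025,.027,.029],np.array([b+a for b in(-.12,-.06,0,.06,.12) for a in(0+a0,np.pi+a0)])) for a0 in A]
    i=int(np.argmin(v));print(n,r.x,r.fun,'slot',A[i],np.round(v[max(i-5,0):i+6]))
plan([.556,-.04,.22],1.60,8,closure=1)
E
```

```text
top [ 0.55597415 -0.20215364] -113.7353744506836 slot -0.03999999999999937 [94. 87. 80. 76. 74. 73. 74. 77. 83. 89. 97.]
side [ 0.55610804 -0.19977811] -82.45359802246094 slot -0.05999999999999939 [123. 118. 114. 110. 108. 106. 106. 107. 109. 113. 117.]
t 4.5 from [0.5577 0.2651 0.027 ] yaw 1.599 dyaw 0.001 j7 1.07 F [ 0.5 -0.5 -0.6] op 0.0173 24.4
[np.float64(0.0013), np.float64(-0.0381), np.float64(-0.0241), 0, 0, np.float64(-0.0001), 1]
[np.float64(0.0013), np.float64(-0.0381), np.float64(-0.0241), 0, 0, np.float64(-0.0001), 1]
[np.float64(0.0013), np.float64(-0.0381), np.float64(-0.0241), 0, 0, np.float64(-0.0001), 1]
[np.float64(0.0013), np.float64(-0.0381), np.float64(-0.0241), 0, 0, np.float64(-0.0001), 1]
[np.float64(0.0013), np.float64(-0.0381), np.float64(-0.0241), 0, 0, np.float64(-0.0001), 1]
[np.float64(0.0013), np.float64(-0.0381), np.float64(-0.0241), 0, 0, np.float64(-0.0001), 1]
[np.float64(0.0013), np.float64(-0.0381), np.float64(-0.0241), 0, 0, np.float64(-0.0001), 1]
[np.float64(0.0013), np.float64(-0.0381), np.float64(-0.0241), 0, 0, np.float64(-0.0001), 1]
```

play_rows(
  series=[0.001,-0.01,-0.04,0,0,0,1,0.0015,-0.04,-0.04,0,0,0,1,0.0015,-0.045,-0.04,0,0,0,1,0.0015,-0.045,-0.04,0,0,0,1,0.0015,-0.045,-0.02,0,0,0,1,0.0015,-0.045,0,0,0,0,1,0.0015,-0.045,0,0,0,0,1,0.0015,-0.045,0,0,0,0,1],
)

```text
t: 5.5
position: [0.555, -0.0564, 0.2073]
ee_rot: [-0.045, 3.141, 0.0]
wrist_force: [0.6, 0.1, -0.3]
opening: 0.0179
grip_force: 24.5
```

play_rows(
  series=[0.0015,-0.045,0,0,0,0,1,0.0015,-0.045,0,0,0,0,1,0.001,-0.04,0,0,0,0,1,0,-0.01,0,0,0,0,1,0,0,0,0,0,0,1,0,0,0,0,0,0,1,0,0,0,0,0,0,1,0,0,0,0,0,0,1],
)

```text
t: 6.5
position: [0.5554, -0.1941, 0.2071]
ee_rot: [-0.047, 3.141, 0.001]
wrist_force: [-0.1, -0.9, 0.5]
opening: 0.0175
grip_force: 24.5
```

```bash
python3 - <<'E'
from h import *
plan([.556,-.201,.157],1.52,5,closure=1)
E
```

```text
t 6.5 from [ 0.5554 -0.1941  0.2071] yaw 1.601 dyaw -0.081 j7 1.91 F [-0.1 -0.9  0.5] op 0.0175 24.5
[np.float64(-0.0001), np.float64(-0.0014), np.float64(0.01), 0, 0, np.float64(0.0161), 1]
[np.float64(-0.0001), np.float64(-0.0014), np.float64(0.01), 0, 0, np.float64(0.0161), 1]
[np.float64(-0.0001), np.float64(-0.0014), np.float64(0.01), 0, 0, np.float64(0.0161), 1]
[np.float64(-0.0001), np.float64(-0.0014), np.float64(0.01), 0, 0, np.float64(0.0161), 1]
[np.float64(-0.0002), np.float64(-0.0014), np.float64(0.01), 0, 0, np.float64(0.0161), 1]
```

play_rows(
  series=[0,-0.0014,0.0095,0,0,0.016,1,0,-0.0014,0.0095,0,0,0.016,1,0,-0.0014,0.0095,0,0,0.016,1,0,-0.0014,0.0095,0,0,0.016,1,-0.0005,-0.0014,0.0095,0,0,0.016,1,0,0,0,0,0,0,1,0,0,0,0,0,0,1,0,0,0,0,0,0,1],
)

```text
t: 7.5
position: [0.556, -0.2021, 0.16]
ee_rot: [0.081, 3.14, -0.0]
wrist_force: [-0.1, -0.1, 0.2]
opening: 0.0177
grip_force: 24.5
```

```bash
python3 - <<'E'
from h import *
plan([.556,-.201,.154],1.52,2,closure=1)
c=shot('side');f=c['frame'];u,v=w2px(c,[.556,-.201,.15])[0].astype(int);print(u,v)
a=cv2.resize(f[v-40:v+60,u-50:u+50],None,fx=4,fy=4,interpolation=cv2.INTER_CUBIC)
c=shot('top');f=c['frame'];u,v=w2px(c,[.556,-.201,.15])[0].astype(int);print(u,v)
b=cv2.resize(f[v-50:v+50,u-50:u+50],None,fx=4,fy=4,interpolation=cv2.INTER_CUBIC)
cv2.imwrite('pics/z4.png',cv2.convertScaleAbs(np.hstack([a,b]),alpha=1.5))
E
```

```text
t 7.5 from [ 0.556  -0.2021  0.16  ] yaw 1.519 dyaw 0.001 j7 1.86 F [-0.1 -0.1  0.2] op 0.0177 24.5
[np.float64(0.0), np.float64(0.0006), np.float64(0.003), 0, 0, np.float64(-0.0004), 1]
[np.float64(0.0), np.float64(0.0006), np.float64(0.003), 0, 0, np.float64(-0.0004), 1]
288 92
388 170
```

View pics/z4.png

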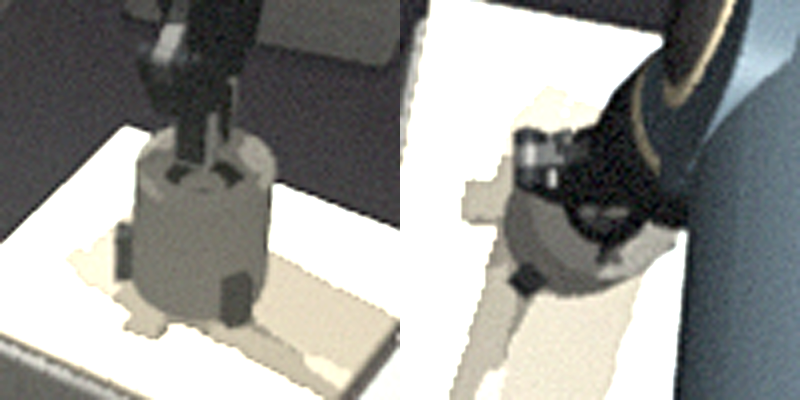

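Both crops show the fingertips with the ball centred over the mouth (side pixel about (288,92)). I'll lower a little and release.

play_rows(
  series=[0,0.0005,0.003,0,0,0,1,0,0,0.003,0,0,0,1,0,0,0,0,0,0,1,0,0,0,0,0,0,0.5,0,0,0,0,0,0,0.5,0,0,0,0,0,0,0.5,0,0,-0.02,0,0,0,0.5,0,0,-0.03,0,0,0,0.5],
)

```text
t: 8.6
position: [0.555, -0.2014, 0.2032]
ee_rot: [-0.081, -3.138, -0.001]
wrist_force: [0.4, -0.6, 0.5]
opening: 0.0426
grip_force: 0.0
```

play_rows(
  series=[0,0.02,-0.02,0,0,0,0.3,0,0.04,0,0,0,0.03,0.3,0,0.045,0,0,0,0.04,0.3,0,0.045,0,0,0,0.04,0.3,0,0.045,0,0,0,0.04,0.3,0.007,0.04,0,0,0,0.03,0.3,0.007,0.03,0,0,0,0,0.3,0.008,0.01,0,0,0,0,0.3],
)

```text
t: 9.6
position: [0.5708, 0.0775, 0.2235]
ee_rot: [-0.358, -3.121, -0.001]
wrist_force: [0.2, -0.7, -0.8]
opening: 0.0597
grip_force: 0.0
```

```bash
python3 - <<'E'
from h import *
plan([.531,.085,.14],1.33,2,closure=.3)
a=shot('side')['frame'];c=shot('top');b=c['frame']
a=cv2.resize(a[62:142,248:328],None,fx=5,fy=5,interpolation=cv2.INTER_CUBIC)
b=cv2.resize(b[132:212,348:428],None,fx=5,fy=5,interpolation=cv2.INTER_CUBIC)
cv2.imwrite('pics/z5.png',cv2.convertScaleAbs(np.hstack([a,b]),alpha=1.5))
# lid centre fit: bar in initial images (dark bar on bright flange)
from scipy.optimize import minimize
for n in('top','side'):
    c=env.camera(n);g=cv2.GaussianBlur(cv2.cvtColor(cv2.imread(f'pics/{n}0.png'),cv2.COLOR_BGR2GRAY),(0,0),.7).astype(np.float32)
    th=np.linspace(0,2*np.pi,90,endpoint=False)
    def S(x,y,r):
        q=w2px(c,[[x+r*np.cos(a),y+r*np.sin(a),.0295] for a in th]).astype(np.float32);return cv2.remap(g,q[:,:1],q[:,1:],1).mean()
    f=lambda p:-(S(*p,.031)-S(*p,.035))
    G=min((f((x,y)),x,y) for x in np.arange(.522,.542,.001) for y in np.arange(.074,.096,.001))
    r=minimize(f,G[1:],method='Nelder-Mead',options=dict(initial_simplex=[[G[1],G[2]],[G[1]+.001,G[2]],[G[1],G[2]+.001]]));print(n,r.x,r.fun)
E
```

```text
t 9.6 from [0.5708 0.0775 0.2235] yaw 1.342 dyaw -0.012 j7 1.16 F [ 0.2 -0.7 -0.8] op 0.0597 0.0
[np.float64(0.0202), np.float64(-0.0009), np.float64(0.0418), 0, 0, np.float64(0.0061), 0.3]
[np.float64(0.0202), np.float64(-0.001), np.float64(0.0418), 0, 0, np.float64(0.0061), 0.3]
top [0.53267533 0.08445321] -135.99075317382812
side [0.53299115 0.08699612] -111.21979522705078
```

View pics/z5.png

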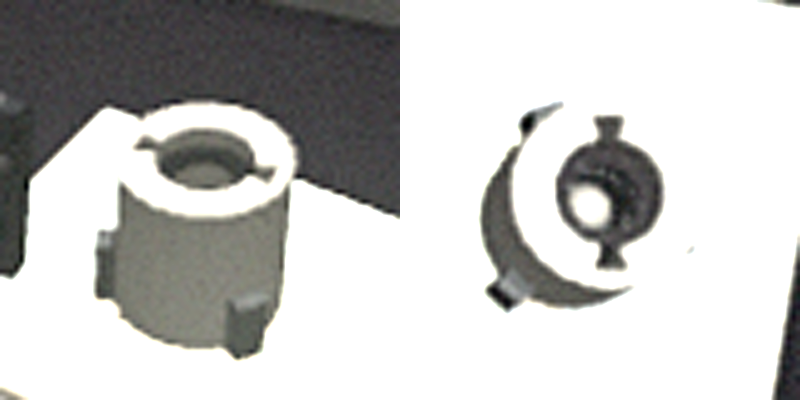

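The picture shows a bright ball inside the bore at about top pixel (385.4,174), with the cup mouth clear. I'll check its depth and plan the lid approach.

```bash
python3 - <<'E'
from h import *
c=env.camera('top')
for z in(.108,.145,.15): print(z,w2px(c,[.556,-.2015,z]),px2w(c,385.4,174,z))
plan([.533,.0855,.08],1.33,5,closure=.3)
E
```

```text
0.108 [[384.31939143 173.48776113]] [ 0.55488834 -0.20362647  0.108     ]
0.145 [[388.50046387 170.46332437]] [ 0.54913325 -0.19511261  0.145     ]
0.15 [[389.09048298 170.03652586]] [ 0.54835553 -0.19396209  0.15      ]
t 9.85 from [0.5711 0.0732 0.2237] yaw 1.336 dyaw -0.006 j7 1.16 F [0.8 0.4 0.2] op 0.0597 0.0
[np.float64(0.008), np.float64(0.0007), np.float64(0.0287), 0, 0, np.float64(0.0013), 0.3]
[np.float64(0.008), np.float64(0.0006), np.float64(0.0287), 0, 0, np.float64(0.0013), 0.3]
[np.float64(0.008), np.float64(0.0006), np.float64(0.0287), 0, 0, np.float64(0.0013), 0.3]
[np.float64(0.008), np.float64(0.0006), np.float64(0.0287), 0, 0, np.float64(0.0013), 0.3]
[np.float64(0.008), np.float64(0.0006), np.float64(0.0287), 0, 0, np.float64(0.0013), 0.3]
```

play_rows(
  series=[0.008,0.0006,0.029,0,0,0,0.3,0.008,0.0006,0.029,0,0,0,0.3,0.008,0.0006,0.029,0,0,0,0.3,0.008,0.0006,0.029,0,0,0,0.3,0.008,0.0006,0.028,0,0,0,0.3,0,0,0,0,0,0,0.3,0,0,0,0,0,0,0.3,0,0,0,0,0,0,0.3],
)

```text
t: 10.85
position: [0.5342, 0.087, 0.081]
ee_rot: [0.364, 3.117, 0.001]
wrist_force: [-0.1, -0.2, 0.1]
opening: 0.06
grip_force: 0.0
```

```bash
python3 - <<'E'
from h import *
plan([.533,.0855,.033],1.33,3,closure=.3)
E
```

```text
t 10.85 from [0.5342 0.087  0.081 ] yaw 1.338 dyaw -0.008 j7 1.12 F [-0.1 -0.2  0.1] op 0.06 0.0
[np.float64(0.0003), np.float64(-0.0006), np.float64(0.016), 0, 0, np.float64(0.0027), 0.3]
[np.float64(0.0003), np.float64(-0.0006), np.float64(0.016), 0, 0, np.float64(0.0027), 0.3]
[np.float64(0.0003), np.float64(-0.0006), np.float64(0.016), 0, 0, np.float64(0.0027), 0.3]
```

play_rows(
  series=[0.0005,-0.0008,0.016,0,0,0.004,0.3,0.0005,-0.0008,0.016,0,0,0.004,0.3,0,0,0.016,0,0,0,0.3,0,0,0,0,0,0,0.3,0,0,0,0,0,0,1,0,0,0,0,0,0,1,0,0,0,0,0,0,1,0,0,0,0,0,0,1],
  newtons=80,
)

```text
t: 11.85
position: [0.5318, 0.086, 0.0321]
ee_rot: [0.376, 3.118, 0.001]
wrist_force: [-0.6, 0.0, 2.6]
opening: 0.0124
grip_force: 78.2
```

```bash
python3 - <<'E'
from h import *
plan([.533,.0855,.033],1.33,1,closure=1);print(env.get_state()['moment'])
E
```

```text
t 11.85 from [0.5318 0.086  0.0321] yaw 1.331 dyaw -0.001 j7 1.12 F [-0.6  0.   2.6] op 0.0124 78.2
[np.float64(-0.0013), np.float64(-0.0002), np.float64(-0.0009), 0, 0, np.float64(0.0009), 1]
[-0.04664723  0.01729151 -0.02468492]
```

play_rows(
  series=[0,0,-0.015,0,0,0,1,0,0,-0.03,0,0,0,1,0,0,-0.04,0,0,0,1,0,0,-0.04,0,0,0,1,0,0,-0.04,0,0,0,1,0,0,-0.025,0,0,0,1,0,0,0,0,0,0,1,0,0,0,0,0,0,1],
)

```text
t: 12.85
position: [0.5304, 0.0858, 0.2206]
ee_rot: [-0.375, -3.117, 0.001]
wrist_force: [-0.2, -0.2, -1.9]
opening: 0.0124
grip_force: 78.3
```

```bash
python3 - <<'E'
from h import *
plan([.5547,-.201,.215],1.521,8,closure=1);print(env.get_state()['moment'])
E
```

```text
t 12.85 from [0.5304 0.0858 0.2206] yaw 1.331 dyaw 0.19 j7 1.11 F [-0.2 -0.2 -1.9] op 0.0124 78.3
[np.float64(-0.0115), np.float64(-0.0341), np.float64(0.0007), 0, 0, np.float64(-0.0237), 1]
[np.float64(-0.0107), np.float64(-0.0344), np.float64(0.0007), 0, 0, np.float64(-0.0237), 1]
[np.float64(-0.0098), np.float64(-0.0346), np.float64(0.0007), 0, 0, np.float64(-0.0237), 1]
[np.float64(-0.009), np.float64(-0.0348), np.float64(0.0007), 0, 0, np.float64(-0.0237), 1]
[np.float64(-0.0082), np.float64(-0.035), np.float64(0.0007), 0, 0, np.float64(-0.0237), 1]
[np.float64(-0.0074), np.float64(-0.0352), np.float64(0.0007), 0, 0, np.float64(-0.0237), 1]
[np.float64(-0.0065), np.float64(-0.0354), np.float64(0.0007), 0, 0, np.float64(-0.0237), 1]
[np.float64(-0.0057), np.float64(-0.0355), np.float64(0.0007), 0, 0, np.float64(-0.0237), 1]
[-0.01032058 -0.01447392  0.0193185 ]
```

play_rows(
  series=[-0.0115,-0.034,0,0,0,-0.0237,1,-0.0107,-0.0344,0,0,0,-0.0237,1,-0.0098,-0.0346,0,0,0,-0.0237,1,-0.009,-0.0348,0,0,0,-0.0237,1,-0.0082,-0.035,0,0,0,-0.0237,1,-0.0074,-0.0352,0,0,0,-0.0237,1,-0.0065,-0.0354,0,0,0,-0.0237,1,-0.0057,-0.0355,0,0,0,-0.0237,1],
)

```text
t: 13.85
position: [0.5548, -0.2014, 0.2194]
ee_rot: [-0.077, -3.137, -0.002]
wrist_force: [0.1, -0.1, -1.8]
opening: 0.0121
grip_force: 78.3
```

play_rows(
  series=[0,0,0,0,0,0,1,0,0,0,0,0,0,1,0,0,0,0,0,0,1,0,0,0,0,0,0,1,0,0,0,0,0,0,1,0,0,0,0,0,0,1,0,0,0,0,0,0,1,0,0,0,0,0,0,1],
)

```text
t: 14.85
position: [0.5558, -0.2007, 0.2216]
ee_rot: [0.079, 3.141, 0.0]
wrist_force: [0.1, -0.2, -1.8]
opening: 0.0124
grip_force: 78.3
```

```bash
python3 - <<'E'
from h import *
plan([.5547,-.201,.19],1.521,3,closure=1)
c=shot('side');f=c['frame'];u,v=w2px(c,[.556,-.201,.17])[0].astype(int);print(u-50,v-60)
a=cv2.resize(f[v-60:v+40,u-50:u+50],None,fx=4,fy=4,interpolation=cv2.INTER_CUBIC)
c=shot('top');f=c['frame'];u,v=w2px(c,[.556,-.201,.17])[0].astype(int);print(u-50,v-50)
b=cv2.resize(f[v-50:v+50,u-50:u+50],None,fx=4,fy=4,interpolation=cv2.INTER_CUBIC)
cv2.imwrite('pics/z6.png',cv2.convertScaleAbs(np.hstack([a,b]),alpha=1.5))
E
```

```text
t 14.85 from [ 0.5558 -0.2007  0.2216] yaw 1.521 dyaw 0.0 j7 1.86 F [ 0.1 -0.2 -1.8] op 0.0124 78.3
[np.float64(0.0004), np.float64(-0.0001), np.float64(0.0105), 0, 0, np.float64(-0.0002), 1]
[np.float64(0.0004), np.float64(-0.0001), np.float64(0.0105), 0, 0, np.float64(-0.0002), 1]
[np.float64(0.0004), np.float64(-0.0001), np.float64(0.0105), 0, 0, np.float64(-0.0002), 1]
239 25
341 118
```

View pics/z6.png

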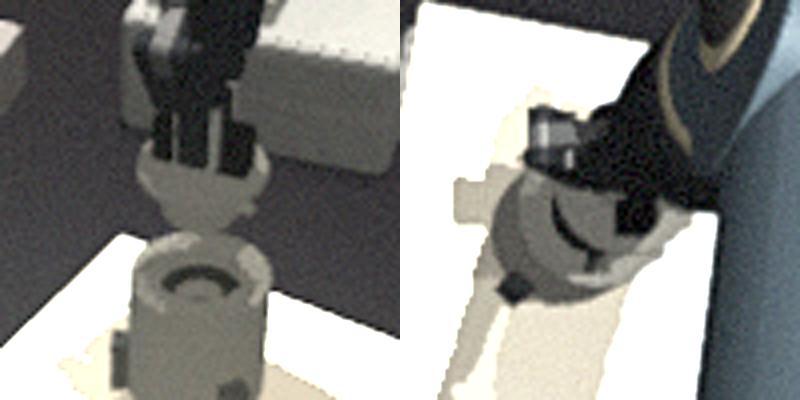

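The lid hangs level over the mouth, pins along the slot line (side crop flange about (204,165), cup axis about (202,250)). I'll lower it until it touches.

play_rows(
  series=[0.0004,0,0.011,0,0,0,1,0.0004,0,0.011,0,0,0,1,0.0003,0,0.01,0,0,0,1,0,0,0.005,0,0,0,1,0,0,0.003,0,0,0,1,0,0,0,0,0,0,1,0,0,0,0,0,0,1,0,0,0,0,0,0,1],
)

```text
t: 15.95
position: [0.5549, -0.2007, 0.1819]
ee_rot: [0.079, 3.14, -0.0]
wrist_force: [0.3, 0.4, -2.6]
opening: 0.0122
grip_force: 78.4
```

```bash
python3 - <<'E'
from h import *
plan([.5547,-.201,.174],1.521,3,closure=1);print(env.get_state()['moment'])
c=env.camera('side')
for x,y in[(.5555,-.201)]: print(w2px(c,[[x,y,.219],[x,y,.15]]))
E
```

```text
t 15.95 from [ 0.5549 -0.2007  0.1819] yaw 1.521 dyaw 0.0 j7 1.86 F [ 0.3  0.4 -2.6] op 0.0122 78.4
[np.float64(0.0001), np.float64(-0.0001), np.float64(0.0026), 0, 0, np.float64(-0.0001), 1]
[np.float64(0.0001), np.float64(-0.0001), np.float64(0.0026), 0, 0, np.float64(-0.0001), 1]
[np.float64(0.0001), np.float64(-0.0001), np.float64(0.0026), 0, 0, np.float64(-0.0001), 1]
[-0.00569064 -0.01346415  0.01490419]
[[290.31725681  64.7639263 ]
 [289.04957582  92.99720261]]
```

Aligned so far: the flange should be at column 290.3 and I measured 290. I'll continue down to just above the spring.

play_rows(
  series=[0,0,0.002,0,0,0,1,0,0,0.002,0,0,0,1,0,0,0.002,0,0,0,1,0,0,0.002,0,0,0,1,0,0,0.001,0,0,0,1,0,0,0,0,0,0,1,0,0,0,0,0,0,1,0,0,0,0,0,0,1],
)

```text
t: 17.0
position: [0.5547, -0.2007, 0.1726]
ee_rot: [0.079, 3.141, -0.0]
wrist_force: [-0.5, -1.6, -3.1]
opening: 0.0125
grip_force: 78.4
```

```bash
python3 - <<'E'
from h import *
plan([.5547,-.201,.174],1.521,1,closure=1);print(env.get_state()['moment'])
E
```

```text
t 17.0 from [ 0.5547 -0.2007  0.1726] yaw 1.521 dyaw 0.0 j7 1.87 F [-0.5 -1.6 -3.1] op 0.0125 78.4
[np.float64(0.0), np.float64(-0.0003), np.float64(-0.0014), 0, 0, np.float64(-0.0004), 1]
[-0.2841333   0.00949556  0.01681033]
```

The pins are in the slots: z is already below the lip-riding height, with only a slight side push towards -y. I'll ease that way and press.

play_rows(
  series=[0,-0.0008,0,0,0,0,1,0,0,0.002,0,0,0,1,0,0,0.002,0,0,0,1,0,0,0.002,0,0,0,1,0,0,0.002,0,0,0,1,0,0,0.002,0,0,0,1,0,0,0,0,0,0,1,0,0,0,0,0,0,1],
)

```text
t: 18.0
position: [0.5549, -0.2014, 0.1639]
ee_rot: [0.079, 3.14, 0.0]
wrist_force: [-2.4, 0.3, 9.0]
opening: 0.0122
grip_force: 79.9
```

```bash
python3 - <<'E'
from h import *
plan([.5547,-.201,.158],1.521,1,closure=1);print(env.get_state()['moment'])
E
```

```text
t 18.0 from [ 0.5549 -0.2014  0.1639] yaw 1.52 dyaw 0.001 j7 1.87 F [-2.4  0.3  9. ] op 0.0122 79.9
[np.float64(0.0003), np.float64(0.0004), np.float64(0.0059), 0, 0, np.float64(-0.0005), 1]
[0.29369534 0.75880674 0.00162483]
```

play_rows(
  series=[0.0005,0,0.001,0,0,0,1,0,0,0.002,0,0,0,1,0,0,0.0015,0,0,0,1,0,0,0.001,0,0,0,1,0,0,0.001,0,0,0,1,0,0,0,0,0,0,1,0,0,0,0,0,0,1,0,0,0,0,0,0,1],
)

```text
t: 19.0
position: [0.5549, -0.2014, 0.1586]
ee_rot: [0.079, 3.138, 0.0]
wrist_force: [-4.7, 2.0, 14.5]
opening: 0.0121
grip_force: 80.7
```

```bash
python3 - <<'E'
from h import *
plan([.5547,-.201,.158],1.521,1,closure=1);print(env.get_state()['moment'])
E
```

```text
t 19.0 from [ 0.5549 -0.2014  0.1586] yaw 1.52 dyaw 0.001 j7 1.87 F [-4.7  2.  14.5] op 0.0121 80.7
[np.float64(0.0003), np.float64(0.0004), np.float64(0.0006), 0, 0, np.float64(-0.0006), 1]
[0.48949531 1.08039421 0.04958893]
```

play_rows(
  series=[0.0008,0.0003,0,0,0,0,1,0,0,0.0005,0,0,0,1,0,0,0.0005,0,0,0,1,0,0,0.0005,0,0,0,1,0,0,0,0,0,0,1,0,0,0,0,0,0,1,0,0,0,0,0,0,1,0,0,0,0,0,0,1],
)

```text
t: 20.0
position: [0.5549, -0.2014, 0.1586]
ee_rot: [0.079, 3.136, -0.0]
wrist_force: [-5.6, 1.0, 21.7]
opening: 0.0122
grip_force: 81.8
```

```bash
python3 - <<'E'
from h import *
plan([.5547,-.201,.158],1.521,1,closure=1);print(env.get_state()['moment'])
E
```

```text
t 20.0 from [ 0.5549 -0.2014  0.1586] yaw 1.52 dyaw 0.001 j7 1.87 F [-5.6  1.  21.7] op 0.0122 81.8
[np.float64(0.0002), np.float64(0.0004), np.float64(0.0006), 0, 0, np.float64(-0.0006), 1]
[0.60544795 1.36081139 0.0077653 ]
```

Pressed home: the force rises with no further travel. Now twist clockwise.

play_rows(
  series=[0,0,0,0,0,0.1,1,0,0,0,0,0,0.12,1,0,0,0,0,0,0.12,1,0,0,0,0,0,0.12,1,0,0,0,0,0,0.12,1,0,0,0,0,0,0.1,1,0,0,0,0,0,0,1,0,0,0,0,0,0,1],
)

```text
t: 21.0
position: [0.5561, -0.2026, 0.1586]
ee_rot: [1.12, 2.927, 0.001]
wrist_force: [-1.9, -0.7, 17.9]
opening: 0.0124
grip_force: 81.3
```

```bash
python3 - <<'E'
from h import *
plan([.5547,-.201,.158],1.521-.9,1,closure=1);print(env.get_state()['moment'])
E
```

```text
t 21.0 from [ 0.5561 -0.2026  0.1586] yaw 0.84 dyaw -0.219 j7 1.26 F [-1.9 -0.7 17.9] op 0.0124 81.3
[np.float64(0.0021), np.float64(0.0003), np.float64(0.0006), 0, 0, np.float64(0.2187), 1]
[ 0.11234441  0.66846735 -0.03680863]
```

play_rows(
  series=[0,0,0,0,0,0.08,1,0,0,0,0,0,0.08,1,0,0,0,0,0,0.05,1,0,0,0,0,0,0.03,1,0,0,0,0,0,0.02,1,0,0,0,0,0,0.02,1,0,0,0,0,0,0,1,0,0,0,0,0,0,1],
)

```text
t: 22.0
position: [0.5559, -0.2029, 0.1586]
ee_rot: [1.513, 2.745, 0.001]
wrist_force: [-3.4, -2.0, 18.6]
opening: 0.0127
grip_force: 81.8
```

```bash
python3 - <<'E'
from h import *
plan([.5547,-.201,.158],1.521-.9,1,closure=1);print(env.get_state()['moment'])
E
```

```text
t 22.0 from [ 0.5559 -0.2029  0.1586] yaw 0.564 dyaw 0.057 j7 1.02 F [-3.4 -2.  18.6] op 0.0127 81.8
[np.float64(0.0022), np.float64(0.0), np.float64(0.0005), 0, 0, np.float64(-0.0574), 1]
[-0.09906673  0.73690827  0.80929403]
```

The stop is reached (0.96 rad turned, moment 0.8 N m). I'll ease back 0.04 rad and let the lid rise.

play_rows(
  series=[0,0,0,0,0,-0.06,1,0,0,-0.0015,0,0,0,1,0,0,-0.0015,0,0,0,1,0,0,-0.0015,0,0,0,1,0,0,-0.0015,0,0,0,1,0,0,-0.001,0,0,0,1,0,0,-0.001,0,0,0,1,0,0,0,0,0,0,1],
)

```text
t: 23.0
position: [0.5561, -0.2026, 0.1648]
ee_rot: [1.434, 2.787, 0.001]
wrist_force: [1.0, -1.5, 8.3]
opening: 0.0124
grip_force: 79.8
```

```bash
python3 - <<'E'
from h import *
plan([.5547,-.201,.165],1.521-.9,1,closure=1);print(env.get_state()['moment'])
E
```

```text
t 23.0 from [ 0.5561 -0.2026  0.1648] yaw 0.621 dyaw 0.0 j7 1.07 F [ 1.  -1.5  8.3] op 0.0124 79.8
[np.float64(0.0021), np.float64(-0.0002), np.float64(-0.0002), 0, 0, np.float64(-0.0005), 1]
[-0.34225604 -0.24546633  0.07183054]
```

play_rows(
  series=[0,0,-0.0005,0,0,0,1,0,0,-0.0005,0,0,0,1,0,0,-0.0005,0,0,0,1,0,0,0,0,0,0,1,0,0,0,0,0,0,1,0,0,0,0,0,0,1,0,0,0,0,0,0,1,0,0,0,0,0,0,1],
)

```text
t: 24.0
position: [0.5559, -0.2025, 0.1652]
ee_rot: [1.434, 2.787, 0.0]
wrist_force: [4.8, -4.0, 3.0]
opening: 0.0123
grip_force: 79.1
```

It is locked: the lid resists further rise at +6.6 mm. I'll release and retreat.

play_rows(
  series=[0,0,0,0,0,0,0.4,0,0,0,0,0,0,0.4,0,0,0,0,0,0,0.4,0,0,-0.02,0,0,0,0.4,0,0,-0.03,0,0,0,0.4,0,0,-0.04,0,0,0,0.4,0,0.03,-0.03,0,0,0,0.4,0,0.045,0,0,0,0,0.4],
)

```text
t: 25.0
position: [0.6154, -0.1588, 0.2876]
ee_rot: [1.439, 2.787, 0.003]
wrist_force: [0.7, 0.6, -0.5]
opening: 0.0517
grip_force: 0.0
```

play_rows(
  series=[0,0.045,0,0,0,0,0.4,0,0.045,0,0,0,0,0.4,-0.01,0.03,0,0,0,0,0.4,0,0.01,0,0,0,0,0.4,0,0,0,0,0,0,0.4,0,0,0,0,0,0,0.4,0,0,0,0,0,0,0.4,0,0,0,0,0,0,0.4],
)

```text
t: 26.0
position: [0.7255, -0.0905, 0.2845]
ee_rot: [1.438, 2.793, 0.0]
wrist_force: [0.6, 0.4, 0.0]
opening: 0.0513
grip_force: 0.0
```

```bash
python3 - <<'E'
from h import *
plan([.5547,-.201,.165],.6,1)
a=shot('side')['frame'];b=shot('top')['frame']
a=cv2.resize(a[52:132,248:328],None,fx=5,fy=5,interpolation=cv2.INTER_CUBIC)
b=cv2.resize(b[132:212,348:428],None,fx=5,fy=5,interpolation=cv2.INTER_CUBIC)
cv2.imwrite('pics/z7.png',np.hstack([a,b]))
E
```

```text
t 26.0 from [ 0.7255 -0.0905  0.2845] yaw 0.62 dyaw -0.02 j7 0.83 F [0.6 0.4 0. ] op 0.0513 0.0
[np.float64(0.0093), np.float64(-0.2033), np.float64(0.1195), 0, 0, np.float64(0.0198), 0]
```

View pics/z7.png

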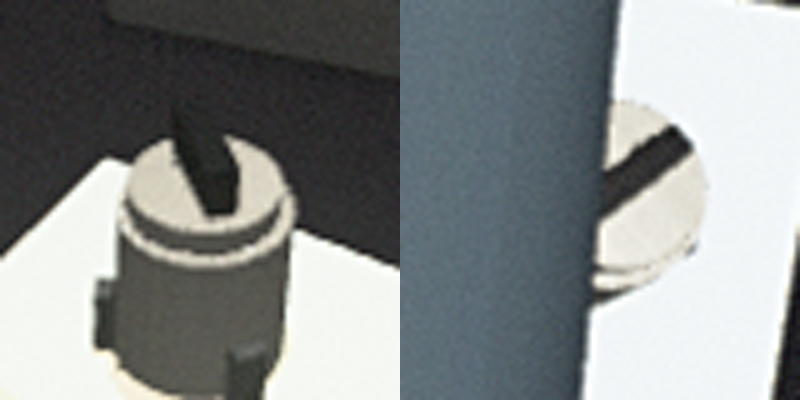

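The lid sits level in the mouth, the bar is turned about 50 degrees, a small even gap shows above the rim, and the gripper is clear. I'll hand the job in.

```bash
python3 -c "
from station import env
print(env.job_done())"
```

```text
the job is handed in; nothing more can be done
None
```

The ball is in the cup, the lid is pressed, twisted to the stop and locked level, both cylinders were left in their pockets, and the job was handed in at about 26 s; no verdict came back.

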